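# Open the sculptor's tool box

## Task

Open the tool box: fold its carry handle right down until it snaps into its rest, on whichever side it has room, then squeeze the lid's two red release buttons together, lift the lid off and lay it, right way up, in the middle of the bare modelling board with its long side along the board's long side. Let go of the lid only when it is down, and leave everything else on the bench where it stands.

Things in the scene. Friction and masses are not known exactly. Their poses are not given: they have to be found in the camera images.
- toolbox: Dark blue-grey plastic tool box, heavy, does not shift: 120 mm (x) by 200 mm (y, its long axis) by 105 mm high without the lid. Origin: centre of its underside, on the bench; z up. In the middle of each long side a steel staple (38 mm wide, top at z = 128 mm, 64 to 70 mm out) holds one bolt of the lid.
- handle (a joint): Angle of the carry handle (rad) about the box's y axis at z = 85 mm: 0 upright over the lid, positive leaning to the box's +x side, negative to -x. Stays where left (0.7 N at the bar moves it). Folds down to either side: at 1.25 to 1.45 it meets a sprung catch (2 to 4 N at the bar), then snaps to its stop at 1.61 (or -1.61). Until folded it stands in the way of hand and lid.
- handle_bar (a point): Middle of the handle's grip: black rubber bar 16 mm thick, 94 mm long, along the box's y, 112 mm from the pivot axis, on a thin steel bail spanning 224 mm outside the lid's ends. Upright it is 197 mm over the bench; folded, 80 mm over it, 112 mm beside the box's middle, 34 mm clear of the box. Axes: y along the bar, z away from the pivot.
- lid_grip (a point): Point half-way between the lid's two red buttons, at half their height. Axes: x from button to button (pinch line), y along the lid's long side, z up. Lid: slate plate 124 (x) by 204 (y) mm, top 32 mm below this point; underside of its 10 mm deep plug 50 mm below. Grip block between the buttons: 33 by 62 mm, top 15 mm above. About 0.4 kg, same turned half round, 1.5 mm play in the box.
- button_a (a joint): Travel of the red button on the lid's +x side (m): 0 out, 0.009 fully in, bolt withdrawn. Sprung: 2.5 N to start, 8 N fully in. 26 mm wide, 28 mm high, outer face 28.5 mm from the lid's middle (57 mm over both, 39 mm squeezed). Its flat steel bolt, 20 mm wide, runs outward along x into the staple; its top is 24 mm below point lid_grip: stay above it.
- button_b (a joint): The same for the button on the lid's -x side. Squeezed both in, the lid lifts straight up; its plug is free after 10 mm. Let go, they spring out.
- board: Bare white-faced modelling board with brown end strips, fixed: 280 mm (x, its long axis) by 200 mm (y), 15 mm thick. Origin: centre of its underside, on the bench. The lid's long side (its y) goes along the board's x.
- jar_mid (a point): Amber glass jar, 66 mm across, 130 mm tall, standing close beside one long side of the tool box; too tall for the handle to fold over. The point is its centre, half-way up.
- tin: Flat round wax tin with yellow lid, 75 mm across, 34 mm tall, by the other long side of the box; the handle folds over it freely. Origin: centre of its underside.
- maquette: Clay figure on a dark wooden base 75 mm square, 185 mm tall, standing between box and board. Origin: centre of its underside.
- callipers: Steel callipers lying flat, 165 mm (x) by 78 mm (y), 12 mm thick. Origin: under the middle.
- rasp: Hand rasp with wooden handle lying flat along one long side of the board, 240 mm (x) by 20 mm, 20 mm high. Origin: under its middle.
- spray: White spray bottle with red head, 74 mm across, 198 mm tall, at the back. Origin: centre of its underside.
- pot: Blue pot of brushes, 80 mm across, 180 mm tall with the brushes, at the back. Origin: centre of its underside.

How it is judged:
By the outcome, as a careful person would: the job done as asked, in the order asked, and still so for the second after the job is handed in, with the robot touching nothing.
It also fails if it takes over 54 s, if anything falls off the work surface, if the arm or the gripper's body presses on something with over 40 N, if the wrist force passes 120 N, or if a joint passes its speed limit or range.

## Robot

A 6-joint arm with a two-finger parallel gripper is mounted at the origin on the work surface. World frame = base frame: x ahead of the robot, y to its left, z up, the work surface at z = 0. Lengths are in mm, angles in degrees, forces in N, time in s.
With the tool pointing down it reaches from about 300 to 850 mm from the base axis. Payload 4.2 kg.
Tool frame: the origin (TCP) lies between the finger pads; the fingertips stand 11 mm ahead of it and the grasp point (between the pads) lies 8 mm behind it; z points along the fingers, x is the direction in which the jaws open and shut, and the axes are right-handed (so a half turn about z gives the same grasp; the last joint's range is limited). The gripper opens to 91 mm and grips with 3 to 60 N. Pads are 32 mm wide; open, the fingers measure 118 mm over their backs; the gripper's body (76 mm by 178 mm) begins 60 mm behind the grasp point.
Start: joints at [-1.146, 18.312, 89.639, -0, 72.044, -1.146], TCP at [575.015, 0, 224.976] pointing down, gripper open.
Joint ranges: [-177.97, 177.97], [-48.28, 115.42], [12.27, 149.76], [-77.06, 257.06], [2.81, 150.46], [-146.56, 146.56]. Speed limits (degrees/s): [147.25, 147.25, 180, 180, 180, 180].

## Interface

Orientations are given as a 3x3 rotation matrix whose columns are the frame's x, y, z axes.
In Python, from bench import r gives the robot as it stands. The module is installed in compiled form; this text tells all that it offers.
- The arm moves only by the tool step_arm, never from a script. Its argument "steps" is a list of rows, each a list of 5 numbers: the opening, from -1 (shut) to 1 (fully open), then the shift along the tool's x, y, z scaled (see below), then the turn about the tool's z scaled (see below). In form: [[grip, dx, dy, dz, turn], ...]. A call has 1 to 10 rows; each row shifts and turns the pose as measured when the row begins, along the tool's axes as they then stand; what a row does not reach is not made up. The controller multiplies each number of a shift by 0.02 m and each number of a turn by 45 degrees. A row lasts 1/12 s, in which the tool goes at most 41.7 mm and 7.16 degrees, less where a joint would pass 70% of its speed; a pose out of reach is approached as far as the arm can. A call with a number of a shift or a turn outside -1 to 1 is refused whole. A call with a gripper value outside its range is refused whole. The fingers move at their own pace and stop on an object; "newtons" is the grip in N (left out, the last holds). Time passes only in rows, so rows that do not move let the fingers close. It gives the time, the measured TCP pose, the force and the opening at its end, in the units of the state.
- r.state(): the state, without advancing time (a new reading comes with each control period).
- r.get_image(name): name is "scene" or "side" or "wrist"; returns a dict with "image" (420x560x3 uint8, red, green, blue), "fx", "fy", "cx", "cy" (pixels), "world_from_camera" (4x4, takes a point from camera to world coordinates). Camera axes: x right, y down, z forward; pixel columns grow to the right and rows downward; lengths in mm; the calibration is good to about 2 mm. A picture is of the moment at which its call begins. There is no depth.
- r.finish_job(): hands the job in, once; it reports no verdict.
Trained networks look in a picture, given as the dict that the camera call returned (one of the last four; its "shot" number tells which), for a name from the list of things; names that differ only in an ending like _2 or _b are one class to them, and where a whole thing is asked for, a point or a joint stands for the part that bears it (a point fixed in the world has none). Each returns a list of dicts, best first, with "confidence" (0 to 1); they miss things now and then, are a little off and sometimes report something else, mostly with a low value. They report only what shows in the picture. A call takes as long as a camera call.
- r.look_for(target, picture): "xy" ([column, row] in pixels, amid what is visible of it).
- r.mark_of(target, picture): "xy" ([column, row] in pixels: a listed point, or the origin of a listed thing).
The state is a dict: "clock": time; "joints": joint angles; "dq": joint speeds; "joint_efforts": joint torques, N m; "tool_pos": TCP position; "ee_rot": TCP orientation; "contact_force": force on the tool from outside, world axes, zero at the start; "moment": the same for the moment, N m; "finger_gap": opening from 0.0 (shut) to 1.0 (fully open).
Only numpy, scipy, OpenCV 4.12 (cv2) and the standard library are available. Lean on these libraries where they do the work, as an engineer would, in place of code of your own. Each camera call takes 0.05 s, during which the arm holds its last target.

## Working session

There is one attempt and no reset: what is moved stays moved. The work goes in short steps, Python scripts to look and compute and a tool call to move; the robot and the scene stay as the last step left them, time stands still between calls to the robot, and variables do not carry over. Pictures are saved under pics/ and viewed, and the job is handed in when it is done.

Besides the shell and the picture viewer there is one more tool, called as a command line: name --pt "numbers of a row" for each row, then --argument value for the rest. step_arm: Moves the arm, as the interface text tells. Shifts and turns lie within -1 to 1; 1 stands for 0.02 m of shift or 45 degrees of turn. Its arguments: {"type":"object","properties":{"steps":{"type":"array","items":{"type":"array","items":{"type":"number","minimum":-1,"maximum":1}}},"newtons":{"type":"number"}},"required":["steps"]}

```bash
mkdir -p pics; cat > h.py <<'E'
import numpy as np, cv2
from bench import r
def shot(name,fn=None):
    p=r.get_image(name)
    if fn: cv2.imwrite('pics/'+fn,cv2.cvtColor(p['image'],cv2.COLOR_RGB2BGR))
    return p
def ray(p,xy):
    M=np.array(p['world_from_camera']); d=np.array([(xy[0]-p['cx'])/p['fx'],(xy[1]-p['cy'])/p['fy'],1.])
    return M[:3,3],M[:3,:3]@d
def at_z(p,xy,z):
    o,d=ray(p,xy); return o+d*(z-o[2])/d[2]
def tri(obs):
    A=np.zeros((3,3));b=np.zeros(3)
    for p,xy in obs:
        o,d=ray(p,xy);d=d/np.linalg.norm(d);P=np.eye(3)-np.outer(d,d);A+=P;b+=P@o
    x=np.linalg.solve(A,b)
    res=[np.linalg.norm((np.eye(3)-np.outer(d/np.linalg.norm(d),d/np.linalg.norm(d)))@(x-o)) for o,d in [ray(p,xy) for p,xy in obs]]
    return x,res
def proj(p,X):
    M=np.linalg.inv(np.array(p['world_from_camera'])); c=M[:3,:3]@np.asarray(X)+M[:3,3]
    return np.array([p['fx']*c[0]/c[2]+p['cx'],p['fy']*c[1]/c[2]+p['cy']])
E
python3 - <<'E'
from h import *
np.set_printoptions(precision=1,suppress=True)
P={n:shot(n,n+'0.png') for n in ('scene','side','wrist')}
for n,p in P.items(): print(n,np.array(p['world_from_camera'])[:3,3],p['fx'])
Z=dict(toolbox=0,board=0,tin=0,maquette=0,callipers=0,rasp=0,spray=0,pot=0,jar_mid=65,handle_bar=197,lid_grip=None)
for t,z in Z.items():
    obs=[]
    for n,p in P.items():
        m=r.mark_of(t,p)
        for k in m[:2]:
            print(t,n,np.round(k['xy'],1),round(k['confidence'],2),at_z(p,k['xy'],z) if z is not None else '')
        if m and m[0]['confidence']>.5: obs.append((p,m[0]['xy']))
    if len(obs)>1: print('   tri',*tri(obs))
print(r.state())
E
```

```text
scene [1206.9 -502.8  854.3] 394.4689181671696
side [ 382.6 -679.   977.5] 476.0663663455586
wrist [573.8  68.2 383.6] 331.794977319908
toolbox side [215.6 177.3] 0.87 [491.2 290.9   0. ]
board scene [181.7 292.3] 0.82 [ 506.8 -289.9    0. ]
board side [275.1 365.9] 0.85 [ 488.8 -291.1   -0. ]
board wrist [213.1 313. ] 0.29 [ 484.3 -162.7    0. ]
   tri [ 491.  -284.4  -19. ] [np.float64(0.7640625795017131), np.float64(0.764062579501696)]
tin scene [364.7 217. ] 0.63 [630.  316.9   0. ]
tin scene [337.5 168.9] 0.18 [378.7 452.    0. ]
maquette scene [281.8 254.6] 0.78 [579.4   4.8   0. ]
maquette side [273.4 245.8] 0.78 [577.5   7.8   0. ]
maquette wrist [291.5 188.9] 0.63 [584.2  -0.2   0. ]
   tri [580.9   2.6   4.4] [np.float64(1.4374723249289643), np.float64(4.754448488244368), np.float64(3.728535723511964)]
callipers scene [249.9 225.8] 0.79 [414.9   9.5   0. ]
callipers side [211.8 261.9] 0.81 [418.2   7.8   0. ]
   tri [418.1   6.9   2.8] [np.float64(0.83570965961962), np.float64(0.8357096596197005)]
rasp scene [214.4 263.8] 0.92 [ 477.9 -166.1    0. ]
rasp side [254.6 311.8] 
[... 1132 characters left out ...]
67 [522.3 298.9 197. ]
   tri [526.  325.  177.2] [np.float64(0.8023290544924976), np.float64(0.8023290544926848)]
lid_grip scene [334.2 167.1] 0.86 
lid_grip side [209.6 139.7] 0.85 
   tri [492.2 304.  131.5] [np.float64(0.3967101061837454), np.float64(0.39671010618372105)]
{'clock': 1.8, 'joints': array([-1.1, 18.3, 89.6,  0. , 72. , -1.1]), 'dq': array([ 0. , -0.1, -0. ,  0.1,  0. ,  0. ]), 'joint_efforts': array([  0. , -41.2, -23.2,   0.1,   0. ,   0. ]), 'tool_pos': array([575.,   0., 225.]), 'ee_rot': array([[ 1.,  0.,  0.],
       [ 0., -1.,  0.],
       [ 0., -0., -1.]]), 'contact_force': array([-0.6,  0.6, -0.5]), 'moment': array([-0., -0., -0.]), 'finger_gap': 1.0039302037332145}
```

View pictures.

View pics/scene0.png

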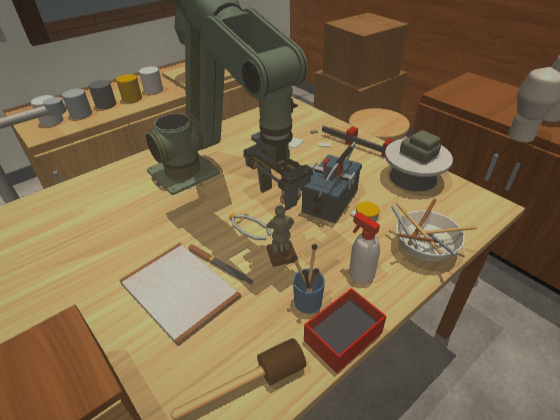

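View pics/side0.png

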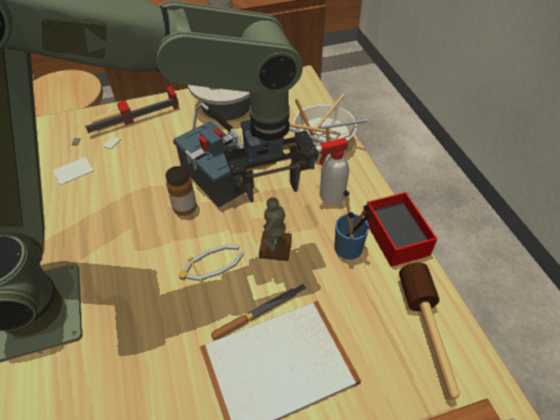

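View pics/wrist0.png

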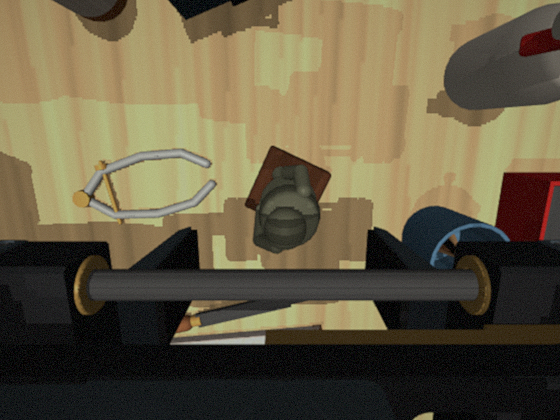

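step_arm --pt "1 -0.25 -1 -0.6 0" --pt "1 -0.25 -1 -0.6 0" --pt "1 -0.25 -1 -0.6 0" --pt "1 -0.25 -1 -0.6 0" --pt "1 -0.25 -1 -0.6 0" --pt "1 -0.25 -1 -0.6 0" --pt "1 -0.25 -1 -0.6 0" --pt "1 -0.25 -1 -0.6 0" --pt "1 -0.25 -1 0 0" --pt "1 0 0 0 0"

```text
clock: 2.63
tool_pos: [528.2, 186.8, 324.5]
ee_rot: [[1.0, -0.004, -0.002], [-0.004, -1.0, 0.002], [-0.002, -0.002, -1.0]]
contact_force: [-0.1, -0.7, -0.6]
finger_gap: 1.001
```

```bash
python3 - <<'E'
from h import *
np.set_printoptions(precision=1,suppress=True)
P={n:shot(n,n+'1.png') for n in ('scene','side','wrist')}
for n,p in P.items(): print(n,np.array(p['world_from_camera'])[:3,3],p['fx'])
Z=dict(toolbox=0,board=0,tin=0,jar_mid=65,handle_bar=177,lid_grip=None,button_a=None)
for t,z in Z.items():
    obs=[]
    for n,p in P.items():
        m=r.mark_of(t,p)
        for k in m[:2]:
            print(t,n,np.round(k['xy'],1),round(k['confidence'],2),at_z(p,k['xy'],z) if z is not None else '')
        if m and m[0]['confidence']>.5: obs.append((p,m[0]['xy']))
    if len(obs)>1: print('   tri',*tri(obs))
print(r.state())
E
```

```text
scene [1206.9 -502.8  854.3] 394.4689181671696
side [ 382.6 -679.   977.5] 476.0663663455586
wrist [528.6 252.4 483.7] 331.794977319908
toolbox scene [329.6 201.7] 0.61 [498.1 288.2   0. ]
toolbox scene [334.8 167.8] 0.42 [366.7 449.8   0. ]
toolbox side [215.7 176.6] 0.74 [492.1 293.6   0. ]
   tri [492.6 295.6  -5. ] [np.float64(2.0808136455132638), np.float64(2.080813645513312)]
board scene [179.  290.9] 0.59 [ 497.7 -293.1    0. ]
board scene [290.  185.2] 0.42 [336.4 249.1   0. ]
board side [276.8 365.4] 0.62 [ 492.6 -291.1    0. ]
   tri [ 493.2 -290.6   -4.8] [np.float64(1.2735086857662774), np.float64(1.2735086857663893)]
tin scene [365.8 215. ] 0.6 [625.8 327.2   0. ]
tin side [261.4 159.9] 0.84 [636.5 319.2   0. ]
tin side [277.1 365. ] 0.21 [ 493.4 -290.5    0. ]
tin wrist [356.7  74.3] 0.75 [629.6 323.2   0. ]
tin wrist [318.4 288.6] 0.4 [584.4   4.1   0. ]
   tri [631.6 320.6   3.6] [np.float64(3.022834563445771), np.float64(5.786242662442669), np.float64(3.402123843900376)]
jar_mid scene [292.1 183.7] 0.7 [401.  202.7  65. ]
jar_mid side [182.2 193.8] 0.81 [388.1 194.7 
[... 179 characters left out ...]
3)]
handle_bar scene [346.8 156.8] 0.9 [523.2 324.4 177. ]
handle_bar side [217.9 117.7] 0.93 [526.  330.1 177. ]
handle_bar wrist [275.4  60.8] 0.94 [522.6 308.4 177. ]
   tri [525.9 312.1 186.6] [np.float64(6.196460112444709), np.float64(4.238430220934645), np.float64(6.185851569040984)]
lid_grip scene [335.3 166.2] 0.57 
lid_grip side [209.2 138.8] 0.93 
lid_grip wrist [249.3  82.5] 0.67 
   tri [495.  299.6 138.1] [np.float64(4.339523011963479), np.float64(3.9140687827927865), np.float64(3.627886679456002)]Traceback (most recent call last):
  File "<stdin>", line 9, in <module>
ValueError: it knows: board, callipers, handle_bar, jar_mid, lid_grip, maquette, pot, rasp, spray, tin, toolbox
```

View pics/wrist1.png

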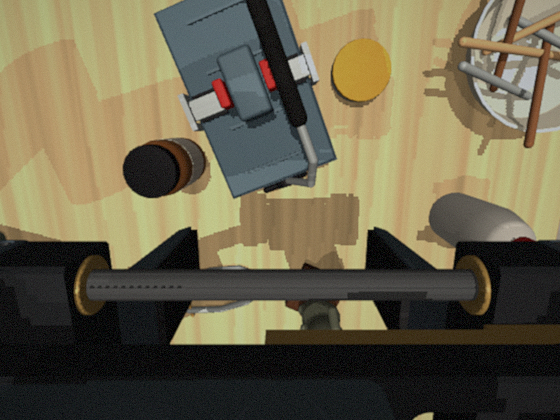

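```bash
python3 - <<'E'
import cv2,numpy as np
a=cv2.imread('pics/scene1.png')[120:240,260:420]; b=cv2.imread('pics/side1.png')[80:220,140:300]
a=cv2.resize(a,None,fx=2.5,fy=2.5,interpolation=cv2.INTER_CUBIC); b=cv2.resize(b,None,fx=2.5,fy=2.5,interpolation=cv2.INTER_CUBIC)
a=cv2.copyMakeBorder(a,0,50,0,0,0)
cv2.imwrite('pics/c1.png',np.hstack([a,b]))
E
```

```text
(no output)
```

View pics/c1.png

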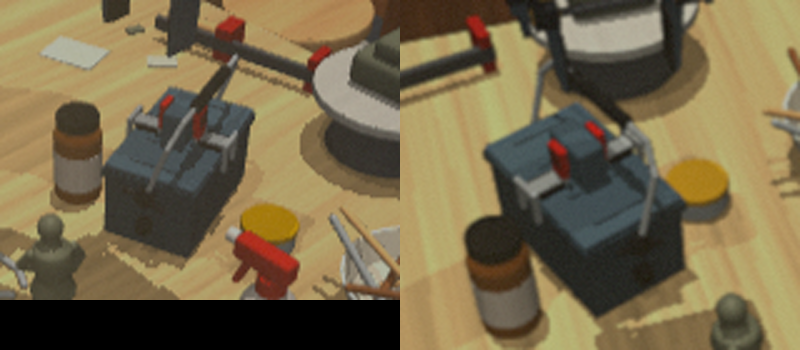

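```bash
cat > fit.py <<'E'
from h import *
from scipy.optimize import least_squares
def redblobs(p,roi):
    im=cv2.cvtColor(p['image'],cv2.COLOR_RGB2HSV); x0,y0,x1,y1=roi
    m=((im[...,0]<8)|(im[...,0]>172))&(im[...,1]>150)&(im[...,2]>70)
    k=np.zeros(m.shape,np.uint8);k[y0:y1,x0:x1]=m[y0:y1,x0:x1]
    n,l,s,c=cv2.connectedComponentsWithStats(k)
    return [(s[i,4],c[i],s[i,:4]) for i in range(1,n) if s[i,4]>15]
E
python3 - <<'E'
from fit import *
np.set_printoptions(precision=1,suppress=True)
im=cv2.imread('pics/wrist1.png')
cv2.imwrite('pics/c2.png',cv2.resize(im[0:210,100:360],None,fx=2.8,fy=2.8,interpolation=cv2.INTER_CUBIC))
E
```

```text
(no output)
```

View pics/c2.png

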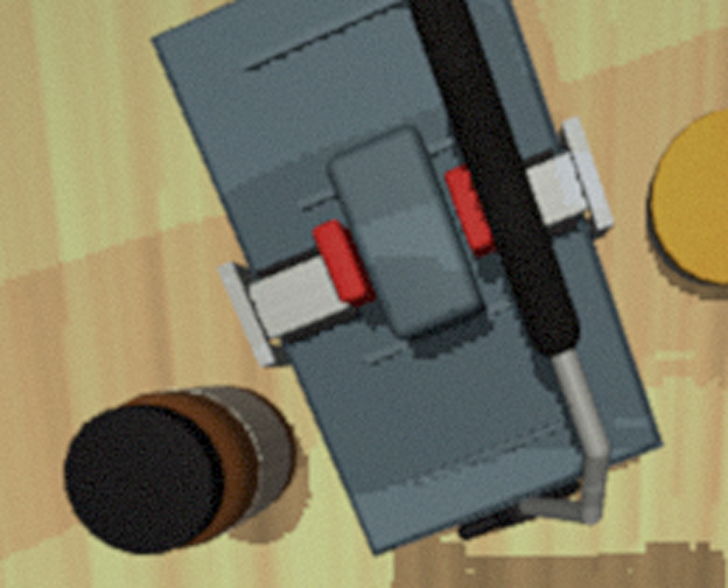

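```bash
cat > dat.py <<'E'
from fit import *
np.set_printoptions(precision=2,suppress=True)
pw=dict(fx=331.795,fy=331.795,cx=279.5,cy=209.5)
E
python3 - <<'E'
from fit import *
np.set_printoptions(precision=2,suppress=True)
p=shot('wrist')
L=np.array([[-62,102,113],[-62,-102,113],[62,-102,113],[-67,19,128],[-67,-19,128],[67,19,128],[67,-19,128]],float)
U=np.array([[154,38],[374,552],[661,445],[228,268],[266,360],[570,122],[606,226]])/2.8+[100,0]
def W(v,l):
    c,s=np.cos(v[2]),np.sin(v[2]); return np.array([v[0]+c*l[0]-s*l[1],v[1]+s*l[0]+c*l[1],l[2]])
f=lambda v:np.concatenate([proj(p,W(v,l))-u for l,u in zip(L,U)])
s=least_squares(f,[492,298,.39]);v=s.x
print(v[:2],np.degrees(v[2]),f(v).reshape(-1,2))
for a in np.arange(.2,.7,.05):
    b=[112*np.sin(a),-47,85+112*np.cos(a)]; print(round(a,2),(proj(p,W(v,b))-[100,0])*2.8, (proj(p,W(v,[b[0],20,b[2]]))-[100,0])*2.8)
for t in ('handle_bar','lid_grip'):
    print(t,r.mark_of(t,p)[0],proj(p,W(v,[0,0,145])))
print(r.state()['clock'])
E
```

```text
[494.06 292.06] 20.618203531659745 [[-1.34 -1.3 ]
 [-0.06  1.58]
 [ 0.58  0.49]
 [-1.28 -1.27]
 [ 0.78  1.86]
 [ 0.62 -1.03]
 [ 0.75  0.47]]
0.2 [520.96 346.38] [437.   118.42]
0.25 [537.87 339.71] [455.11 111.99]
0.3 [554.44 333.18] [472.93 105.94]
0.35 [570.58 326.83] [490.38 100.3 ]
0.4 [586.22 320.7 ] [507.35  95.1 ]
0.45 [601.27 314.8 ] [523.78  90.35]
0.5 [615.68 309.16] [539.57  86.08]
0.55 [629.39 303.81] [554.67  82.29]
0.6 [642.33 298.77] [569.    78.99]
0.65 [654.47 294.05] [582.53  76.19]
handle_bar {'xy': [273.9, 62.3], 'confidence': 0.97} [246.51  85.74]
lid_grip {'xy': [246.8, 84.6], 'confidence': 0.7} [246.51  85.74]
3.8333
```

step_arm --pt "-1 0 0 0 0.155" --pt "-1 0 0 0 0.155" --pt "-1 0 0 0 0.155" --pt "-1 0 0 0 0.155" --pt "-1 0 0 0 0.155" --pt "-1 0 0 0 0.155" --pt "-1 0 0 0 0.155" --pt "-1 0 0 0 0.155" --pt "-1 0 0 0 0.155" --pt "-1 0 0 0 0.155" --newtons 20

```text
clock: 4.67
tool_pos: [528.8, 184.0, 324.0]
ee_rot: [[0.307, -0.952, -0.003], [-0.952, -0.307, -0.001], [-0.0, 0.003, -1.0]]
contact_force: [-0.6, -0.3, 0.2]
finger_gap: 0.302
```

```bash
cat > go.py <<'E'
from h import *
np.set_printoptions(precision=2,suppress=True)
C=np.array([494,294.]);TH=np.radians(20.6)
ex=np.array([np.cos(TH),np.sin(TH),0]);ey=np.array([-np.sin(TH),np.cos(TH),0])
def loc(x,y,z): return np.array([C[0],C[1],0])+x*ex+y*ey+[0,0,z]
def delta(T,s=None):
    s=s or r.state(); R=np.array(s['ee_rot']); d=R.T@(T-np.array(s['tool_pos']))
    return d, d/20
def now():
    s=r.state(); q=np.array(s['tool_pos'])-[C[0],C[1],0]; R=np.array(s['ee_rot'])
    print('local',q@ex,q@ey,q[2],'yaw',np.degrees(np.arctan2(R[1,0],R[0,0])),'F',s['contact_force'],'gap',s['finger_gap']*91,'t',s['clock'],'q',s['joints'])
E
python3 -c "
from go import *
now(); print(delta(loc(-2,0,183)))"
```

```text
local -6.158549226789055 -115.23863603293881 323.99635594369806 yaw -72.14102046298592 F [-0.64 -0.29  0.2 ] gap 27.469721016037646 t 4.6667 q [18.   14.47 80.98  0.01 84.71 90.14]
(array([-115.28,    0.98,  141.02]), array([-5.76,  0.05,  7.05]))
```

step_arm --pt "-1 -1 0 0.5 -0.06" --pt "-1 -1 0 0.5 0" --pt "-1 -1 0 0.5 0" --pt "-1 -1 0 0.5 0" --pt "-1 -1 0 0.5 0" --pt "-1 -0.76 0 0.5 0" --pt "-1 0 0 1 0" --pt "-1 0 0 1 0" --pt "-1 0 0 0.6 0" --pt "-1 0 0 0 0"

```text
clock: 5.5
tool_pos: [489.0, 297.9, 209.0]
ee_rot: [[0.348, -0.938, 0.003], [-0.938, -0.348, 0.001], [-0.0, -0.003, -1.0]]
contact_force: [-1.2, -0.5, -0.3]
finger_gap: 0.007
```

```bash
python3 -c "
from go import *
now(); print(delta(loc(-2,0,183)))
p=shot('side','side2.png');p=shot('scene','scene2.png')
a=cv2.imread('pics/scene2.png')[100:240,260:420]; b=cv2.imread('pics/side2.png')[80:220,140:300]
cv2.imwrite('pics/c3.png',cv2.resize(np.hstack([a,b]),None,fx=2.5,fy=2.5,interpolation=cv2.INTER_CUBIC))
"
```

```text
local -3.2721130794427933 5.412541090209712 209.00264341478297 yaw -69.64535950422503 F [-1.23 -0.49 -0.33] gap 0.6194040507419304 t 5.5 q [30.21 18.6  91.59 -0.03 69.62 99.87]
(array([ 5.41, -1.21, 26.01]), array([ 0.27, -0.06,  1.3 ]))
```

View pics/c3.png

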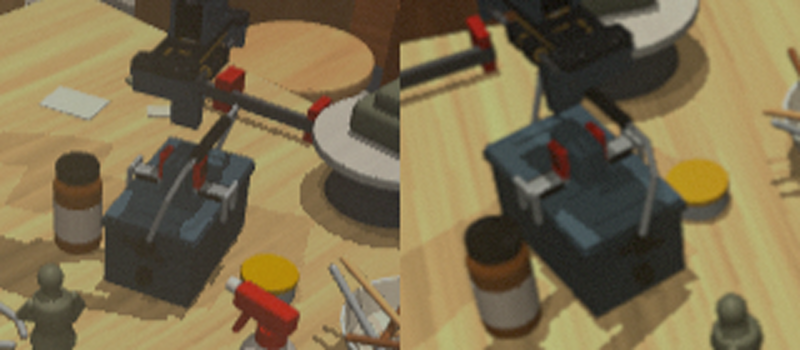

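step_arm --pt "-1 0.25 0 0.6 0" --pt "-1 0 0 0.6 0" --pt "-1 0 0 0.15 0" --pt "-1 0 -0.4 0 0" --pt "-1 0 -0.4 0 0" --pt "-1 0 -0.4 0 0" --pt "-1 0 -0.4 0 0" --pt "-1 0 -0.4 0 0"

```text
clock: 6.27
tool_pos: [536.9, 310.2, 194.0]
ee_rot: [[0.347, -0.938, 0.02], [-0.938, -0.347, 0.011], [-0.003, -0.022, -1.0]]
contact_force: [0.2, 0.8, -0.1]
finger_gap: 0.005
```

```bash
cat > v.py <<'E'
import sys
from go import *
now()
k=sys.argv[1]
p=shot('side','side%s.png'%k);q=shot('scene','scene%s.png'%k)
a=cv2.imread('pics/scene%s.png'%k)[100:240,260:420]; b=cv2.imread('pics/side%s.png'%k)[80:220,140:300]
cv2.imwrite('pics/c%s.png'%k,cv2.resize(np.hstack([a,b]),None,fx=2.5,fy=2.5,interpolation=cv2.INTER_CUBIC))
o=[(x,m[0]['xy']) for x in (p,q) for m in [r.mark_of('handle_bar',x)] if m and m[0]['confidence']>.4]
if len(o)==2:
    X,e=tri(o); Y=X-[C[0],C[1],0]; print('bar',X,'local',Y@ex,Y@ey,X[2],'ang',np.arctan2(Y@ex,X[2]-85),e)
E
python3 v.py 4
```

```text
local 45.89449093008496 0.0432749698343158 193.9919763921647 yaw -69.7122322042733 F [ 0.23  0.84 -0.07] gap 0.4667225723582371 t 6.2667 q [28.96 22.85 87.27 -0.01 68.59 98.68]
bar [558.18 328.04 171.74] local 72.05688015154004 9.27965906011725 171.73773883627828 ang 0.6932083617580378 [np.float64(3.878981863892916), np.float64(3.878981863892973)]
```

View pics/c4.png

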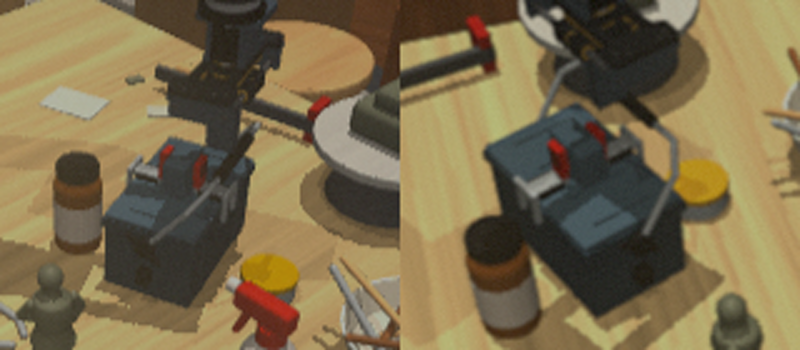

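step_arm --pt "-1 0 -0.8 0 0" --pt "-1 0 -0.8 0 0" --pt "-1 0 -0.1 0.1 0" --pt "-1 0 -0.35 0.5 0" --pt "-1 0 -0.35 0.5 0" --pt "-1 0 -0.2 0.5 0"

```text
clock: 6.97
tool_pos: [587.5, 329.4, 166.4]
ee_rot: [[0.348, -0.937, 0.028], [-0.938, -0.347, 0.015], [-0.004, -0.031, -1.0]]
contact_force: [0.3, 0.3, 0.5]
finger_gap: 0.001
```

```bash
python3 v.py 5
```

```text
local 99.96443067212861 0.23113988364889052 166.3502991780404 yaw -69.66483605652056 F [0.31 0.29 0.49] gap 0.12913669478848178 t 6.9667 q [28.31 28.41 82.13 -0.02 67.65 97.98]
bar [582.75 346.14 136.93] local 101.42255514460678 17.584599661702867 136.93438259375984 ang 1.09754772969364 [np.float64(3.5027730547079248), np.float64(3.5027730547082085)]
```

View pics/c5.png

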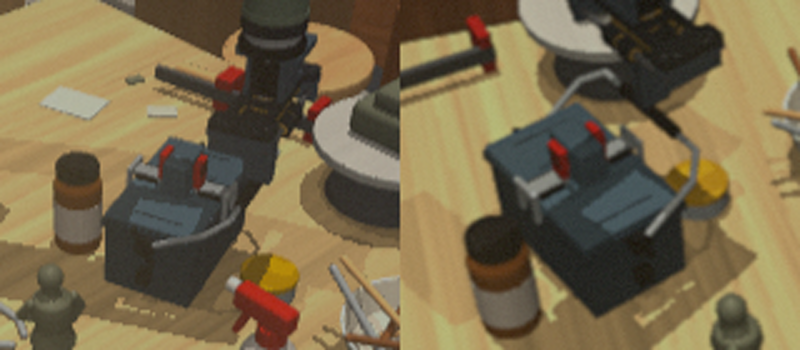

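step_arm --pt "-1 0 -0.15 0.5 0" --pt "-1 0 -0.1 0.5 0" --pt "-1 0 0 0.5 0" --pt "-1 0 0 0.5 0" --pt "-1 0 0 0.4 0" --pt "-1 0 0 0.3 0"

```text
clock: 7.67
tool_pos: [593.9, 332.3, 110.2]
ee_rot: [[0.348, -0.937, 0.031], [-0.938, -0.348, 0.016], [-0.005, -0.035, -0.999]]
contact_force: [-0.1, 0.2, 0.6]
finger_gap: 0.005
```

```bash
python3 v.py 6
```

```text
local 106.95174945702902 0.7348543253421028 110.16174528339076 yaw -69.64067267933505 F [-0.12  0.17  0.56] gap 0.41907145261317486 t 7.6667 q [28.27 31.4  85.44 -0.02 61.15 97.93]
bar [601.46 349.25  81.03] local 120.0284331528712 13.902960159631998 81.03488345033678 ang 1.6038191282572334 [np.float64(2.4377019277738428), np.float64(2.4377019277737224)]
```

View pics/c6.png

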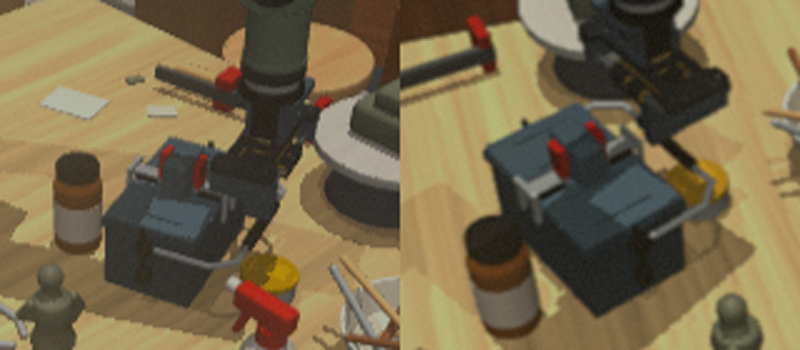

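step_arm --pt "-1 0 0 0.3 0" --pt "-1 0 0 0.3 0" --pt "-1 0 0 -1 0" --pt "-1 0 0 -1 0" --pt "-1 0 0 -1 0" --pt "-1 0 0 -1 0" --pt "0 0 0 -1 -0.15" --pt "1 0 0 -1 -0.15" --pt "1 0 0 -1 -0.15" --pt "1 0 0 -1 -0.15"

```text
clock: 8.7
tool_pos: [585.9, 328.2, 255.6]
ee_rot: [[0.749, -0.663, 0.016], [-0.663, -0.749, 0.009], [0.006, -0.017, -1.0]]
contact_force: [-0.3, -0.6, 0.3]
finger_gap: 0.262
```

step_arm --pt "1 0 0 -0.5 -0.15" --pt "1 0 0 -0.5 -0.15" --pt "1 0 0 0 -0.15" --pt "1 0 0 0 -0.15" --pt "1 0 0 0 -0.15" --pt "1 0 0 0 -0.15" --pt "1 0 0 0 -0.15" --pt "1 0 0 0 -0.15" --pt "1 0 0 0 -0.1" --pt "1 0 0 0 0"

```text
clock: 9.53
tool_pos: [586.9, 329.0, 281.9]
ee_rot: [[0.938, 0.345, 0.027], [0.345, -0.938, 0.015], [0.03, -0.004, -1.0]]
contact_force: [-0.1, -0.6, 0.0]
finger_gap: 0.985
```

```bash
python3 -c "
from go import *
now(); print(delta(loc(0,-70,300)))"
```

```text
local 99.26223156489391 0.12353659748451065 281.8632757708151 yaw 20.19675373856179 F [-0.07 -0.63  0.03] gap 89.66806174053895 t 9.5333 q [28.29 25.1  71.07  0.01 82.09  8.09]
(array([-98.18,  70.73, -21.41]), array([-4.91,  3.54, -1.07]))
```

step_arm --pt "1 -1 0.7 -0.2 0" --pt "1 -1 0.7 -0.2 0" --pt "1 -1 0.7 -0.2 0" --pt "1 -1 0.7 -0.2 0" --pt "1 -0.9 0.7 -0.2 0" --pt "1 -0.2 0 0 0" --pt "1 0 0 0 0"

```text
clock: 10.12
tool_pos: [510.9, 225.0, 295.4]
ee_rot: [[0.943, 0.332, 0.024], [0.332, -0.943, 0.014], [0.027, -0.005, -1.0]]
contact_force: [-0.3, 0.2, 0.4]
finger_gap: 1.0
```

```bash
python3 -c "
from go import *
now()
p=shot('wrist','wrist7.png')
im=cv2.imread('pics/wrist7.png')
cv2.imwrite('pics/c7.png',cv2.resize(im[0:210,110:390],None,fx=2.8,fy=2.8,interpolation=cv2.INTER_CUBIC))
print(r.mark_of('lid_grip',p)[:1],r.mark_of('handle_bar',p)[:1])
import pickle; pickle.dump({k:p[k] for k in p},open('w7.pkl','wb'))
"
```

```text
local -8.436767068847866 -70.49497131864057 295.3714627046853 yaw 19.38914214351493 F [-0.33  0.19  0.45] gap 91.03596007246999 t 10.1167 q [22.48 13.92 85.74  0.2  78.77  3.05]
[] [{'xy': [380.6, 123.8], 'confidence': 0.7}]
```

View pics/c7.png

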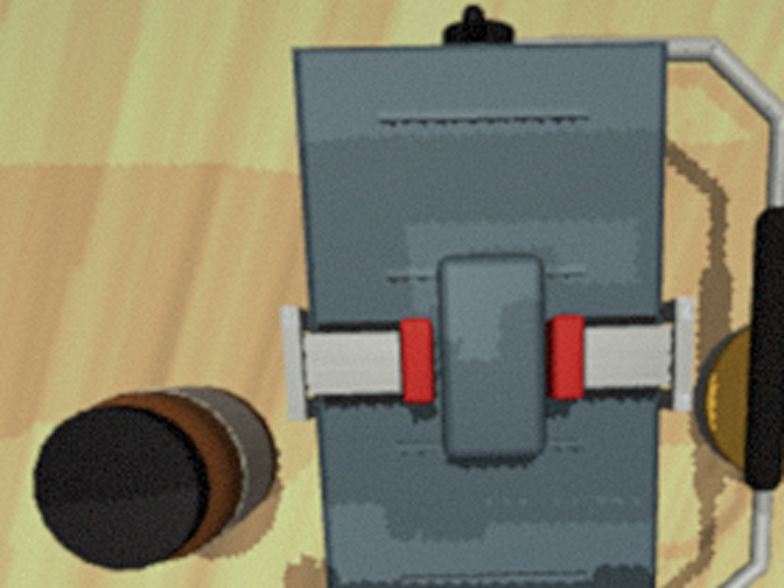

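```bash
python3 - <<'E'
from fit import *
from go import *
import pickle
p=pickle.load(open('w7.pkl','rb'))
L=np.array([[-62,102,113],[62,102,113],[-67,19,128],[-67,-19,128],[67,19,128],[67,-19,128],[-16.5,31,160],[16.5,31,160],[-16.5,-31,160],[16.5,-31,160]],float)
U=np.array([[293,49],[666,42],[291,308],[298,417],[684,299],[684,409],[438,256],[545,253],[443,460],[547,460]])/2.8+[110,0]
def W(v,l):
    c,s=np.cos(v[2]),np.sin(v[2]); return np.array([v[0]+c*l[0]-s*l[1],v[1]+s*l[0]+c*l[1],l[2]+(v[3] if len(v)>3 else 0)])
for v0 in ([492,298,.39],[492,298,.39,0]):
    f=lambda v:np.concatenate([proj(p,W(v,l))-u for l,u in zip(L,U)])
    v=least_squares(f,v0).x
    print(v,np.degrees(v[2]));print(f(v).reshape(-1,2).T)
v=least_squares(f,[492,298,.39]).x
for a in (1.3,1.4,1.5,1.61): print(a,proj(p,W(v,[112*np.sin(a),0,85+112*np.cos(a)])),(proj(p,W(v,[112*np.sin(a),-47,85+112*np.cos(a)]))-[110,0])*2.8)
E
```

```text
[493.75 292.58   0.36] 20.832864995330652
[[ 0.11  0.55 -0.79 -0.38  0.83 -0.27 -0.65  0.36  0.1   0.19]
 [-0.85 -0.76 -0.32  1.82 -0.49  1.05 -0.43 -0.25  0.87 -0.15]]
[493.76 292.82   0.36  -2.81] 20.835187244546592
[[ 0.7  -0.   -0.19  0.18  0.23 -0.85 -0.47  0.15  0.24 -0.  ]
 [-0.11 -0.02 -0.39  1.41 -0.53  0.67 -0.33 -0.14  0.29 -0.71]]
1.3 [392.09 126.11] [782.86 484.36]
1.4 [390.75 126.19] [779.44 480.62]
1.5 [388.41 126.29] [773.28 477.12]
1.61 [384.8  126.42] [763.69 473.56]
```

```bash
sed -i 's/C=np.array.*;TH=np.radians(20.6)/C=np.array([494,292.7]);TH=np.radians(20.8)/' go.py; python3 -c "
from go import *
now(); print(delta(loc(0,0,190)))"
```

```text
local -6.634761982474699 -68.60786029939759 294.92791278668545 yaw 19.5160715552387 F [0.34 0.97 0.6 ] gap 90.90606505819353 t 10.2667 q [22.54 14.08 85.59  0.19 78.76  2.99]
(array([  2.23, -68.24, 105.35]), array([ 0.11, -3.41,  5.27]))
```

step_arm --pt "1 0.1 -0.9 0.5 -0.03" --pt "1 0 -0.9 0.6 0" --pt "1 0 -0.9 0.8 0" --pt "1 0 -0.8 0.8 0" --pt "1 0 0 0.8 0" --pt "1 0 0 0.8 0" --pt "1 0 0 0.6 0" --pt "1 0 0 0.3 0" --pt "1 0 0 0 0"

```text
clock: 11.02
tool_pos: [497.2, 307.1, 182.7]
ee_rot: [[0.933, 0.359, 0.026], [0.358, -0.933, 0.016], [0.03, -0.006, -1.0]]
contact_force: [-0.1, -0.3, 0.2]
finger_gap: 0.999
```

```bash
python3 -c "
from go import *
now(); print(delta(loc(0,0,141)));print(np.array(r.state()['ee_rot'])[:,2]); shot('wrist','wrist8.png')"
```

```text
local 8.093001423800482 12.304337332048348 182.66613262284804 yaw 21.01069982173903 F [-0.14 -0.31  0.25] gap 90.90382174145104 t 11.0167 q [30.55 19.96 93.54  0.05 64.75  9.51]
(array([-9.38, 12.52, 41.33]), array([-0.47,  0.63,  2.07]))
[ 0.03  0.02 -1.  ]
```

View pics/wrist8.png

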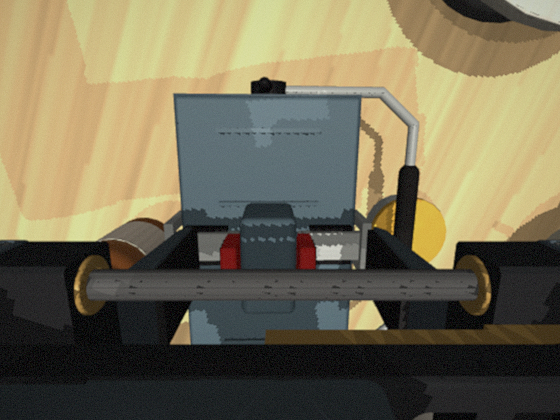

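step_arm --pt "1 -0.45 0.6 0 0" --pt "1 0 0 0.3 0" --pt "1 0 0 0.2 0" --pt "1 0 0 0 0"

```text
clock: 11.4
tool_pos: [496.3, 295.1, 174.3]
ee_rot: [[0.933, 0.358, 0.031], [0.358, -0.934, 0.02], [0.037, -0.008, -0.999]]
contact_force: [-0.3, -0.5, 0.3]
finger_gap: 0.998
```

```bash
python3 -c "
from go import *
now(); print(delta(loc(0,0,141)));p=shot('wrist','wrist9.png');print(np.array(p['world_from_camera']))"
```

```text
local 2.977857267882118 1.4845339483563695 174.3381406817709 yaw 20.97169573118392 F [-0.32 -0.55  0.27] gap 90.8292850375245 t 11.4 q [29.53 19.54 95.48  0.14 62.84  8.49]
(array([-4.2 ,  1.73, 33.19]), array([-0.21,  0.09,  1.66]))
[[  0.93   0.34   0.12 465.71]
 [  0.36  -0.91  -0.21 355.56]
 [  0.04   0.24  -0.97 334.2 ]
 [  0.     0.     0.     1.  ]]
```

View pics/wrist9.png

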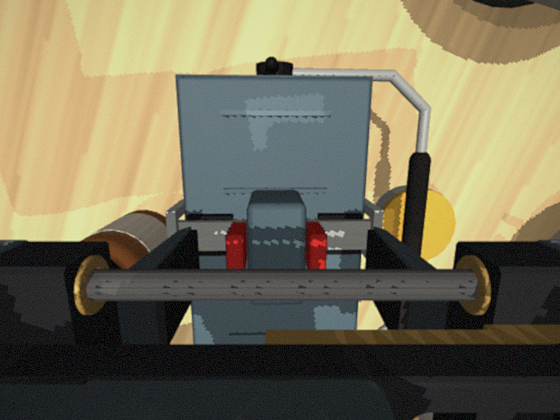

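step_arm --pt "1 -0.15 0.1 0.5 0" --pt "1 -0.1 0.05 0.5 0" --pt "1 0 0 0.4 0" --pt "1 0 0 0.1 0" --pt "1 0 0 0 0"

```text
clock: 11.87
tool_pos: [496.4, 294.1, 145.7]
ee_rot: [[0.933, 0.358, 0.038], [0.358, -0.934, 0.025], [0.044, -0.01, -0.999]]
contact_force: [0.2, -0.6, -0.2]
finger_gap: 1.003
```

```bash
python3 -c "
from go import *
now(); print(delta(loc(0,0,141)))"
```

```text
local 2.750937586938373 0.4242382557342327 145.71731544740052 yaw 20.976495523361823 F [ 0.2  -0.56 -0.24] gap 91.31003753327916 t 11.8667 q [29.4  20.72 98.2   0.21 58.49  8.3 ]
(array([-2.96,  0.46,  4.59]), array([-0.15,  0.02,  0.23]))
```

step_arm --pt "1 -0.15 0.02 0.1 0" --pt "1 0 0 0 0" --pt "-1 0 0 0 0" --pt "-1 0 0 0 0" --pt "-1 0 0 0 0" --pt "-1 0 0 0 0" --pt "-1 0 0 0 0" --pt "-1 0 0 0 0" --newtons 30

```text
clock: 12.53
tool_pos: [494.9, 293.7, 145.5]
ee_rot: [[0.933, 0.359, 0.041], [0.358, -0.933, 0.027], [0.048, -0.011, -0.999]]
contact_force: [0.2, -0.7, -0.3]
finger_gap: 0.593
```

```bash
python3 -c "
from go import *
now(); print(delta(loc(0,0,141)))"
```

```text
local 1.1478399738602658 0.6236797490064935 145.5378329073208 yaw 20.981107449646437 F [ 0.22 -0.66 -0.33] gap 53.923363457478146 t 12.5333 q [29.44 20.5  98.6   0.23 58.09  8.33]
(array([-1.37,  0.67,  4.47]), array([-0.07,  0.03,  0.22]))
```

step_arm --pt "-1 0 0 0.05 0" --pt "-1 0 0 0.05 0" --pt "-1 0 0 0 0" --pt "-1 0 0 0 0" --pt "-1 0 0 0 0" --pt "-1 0 0 0 0"

```text
clock: 13.03
tool_pos: [495.2, 293.8, 145.7]
ee_rot: [[0.933, 0.358, 0.042], [0.357, -0.934, 0.028], [0.05, -0.011, -0.999]]
contact_force: [-0.5, -0.8, 1.2]
finger_gap: 0.404
```

```bash
python3 -c "
from go import *
now(); print(r.state()['moment']); shot('wrist','wrist10.png')"; python3 v.py 10
```

```text
local 1.4881057579524724 0.6307724674508977 145.7385439944227 yaw 20.960279179205717 F [-0.52 -0.77  1.17] gap 36.726148677945 t 13.0333 q [29.43 20.47 98.61  0.23 58.01  8.34]
[-0.13  0.13 -0.01]
local 1.4739887041556223 0.64070122689839 145.766562904249 yaw 20.957445591663976 F [ 0.46 -0.09 -0.12] gap 36.895807452181025 t 13.0833 q [29.43 20.47 98.61  0.23 58.02  8.34]
bar [607.47 343.57  72.02] local 124.13578698041077 7.257386552201728 72.02351940151786 ang 1.674952603511113 [np.float64(0.9550770590954667), np.float64(0.9550770590954434)]
```

View pics/wrist10.png

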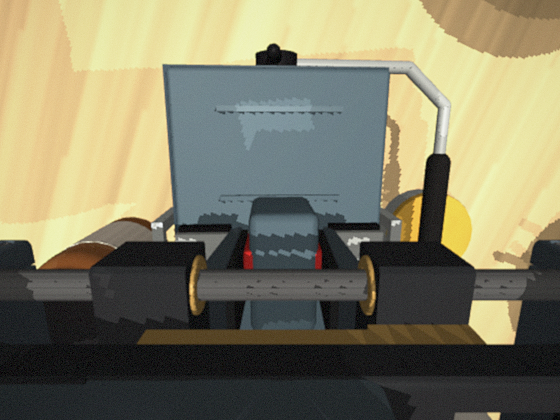

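View pics/c10.png

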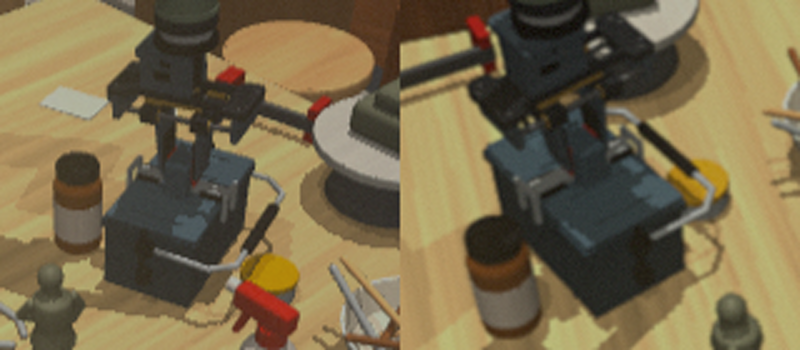

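step_arm --pt "-1 0.01 0 -0.3 0" --pt "-1 0.02 0 -0.4 0" --pt "-1 0.02 0 -0.4 0" --pt "-1 0.02 0 -0.4 0"

```text
clock: 13.62
tool_pos: [493.0, 292.2, 174.3]
ee_rot: [[0.933, 0.358, 0.035], [0.358, -0.934, 0.024], [0.041, -0.009, -0.999]]
contact_force: [0.0, 0.2, -3.1]
finger_gap: 0.401
```

```bash
python3 v.py 11
```

```text
local -1.0842461851051268 -0.12770589778339184 174.33418338277252 yaw 20.97625637056211 F [ 0.01  0.17 -3.1 ] gap 36.50551649463455 t 13.6167 q [29.4  19.04 96.26  0.21 62.28  8.31]
bar [604.48 346.51  75.49] local 122.3879842242982 11.073040215235045 75.49329318241763 ang 1.648317462889237 [np.float64(5.187864223723171), np.float64(5.187864223723081)]
```

View pics/c11.png

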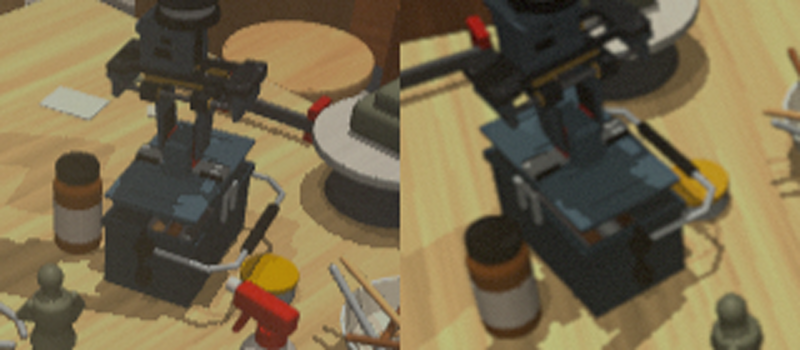

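step_arm --pt "-1 0.03 0 -0.8 0" --pt "-1 0.04 0 -1 0" --pt "-1 0.04 0 -1 0" --pt "-1 0.04 0 -1 0" --pt "-1 0.04 0 -1 0" --pt "-1 0.02 0 -0.6 0" --pt "-1 0 0 0 0"

```text
clock: 14.4
tool_pos: [490.6, 289.7, 281.6]
ee_rot: [[0.933, 0.358, 0.025], [0.358, -0.934, 0.018], [0.03, -0.008, -1.0]]
contact_force: [0.8, 0.0, -2.4]
finger_gap: 0.403
```

```bash
python3 -c "
from go import *
now()
p=shot('side','side12.png');q=shot('scene','scene12.png')
a=cv2.imread('pics/scene12.png')[230:350,100:280]; b=cv2.imread('pics/side12.png')[270:420,180:370]
a=cv2.resize(a,None,fx=4,fy=4,interpolation=cv2.INTER_CUBIC); b=cv2.resize(b,None,fx=4,fy=4,interpolation=cv2.INTER_CUBIC)
cv2.imwrite('pics/b1.png',a);cv2.imwrite('pics/b2.png',b)
"
```

```text
local -4.246403142161806 -1.6302555944213446 281.57340221654727 yaw 20.983301367786485 F [ 0.79  0.02 -2.4 ] gap 36.65568641733691 t 14.4 q [29.3  15.21 85.92  0.19 77.09  8.27]
```

View pics/b1.png

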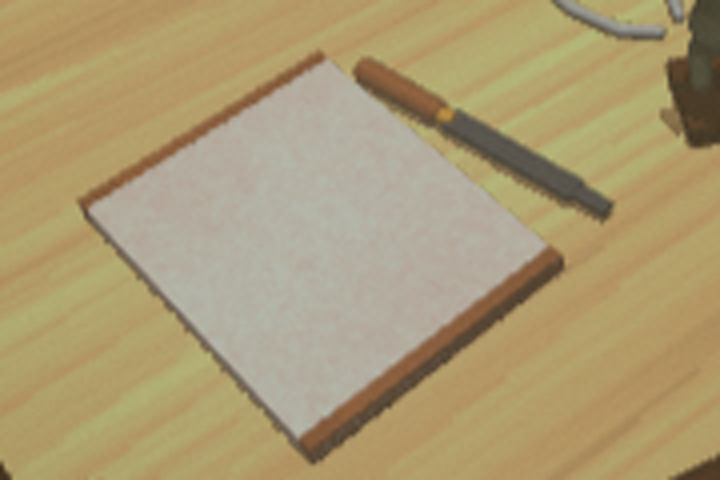

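View pics/b2.png

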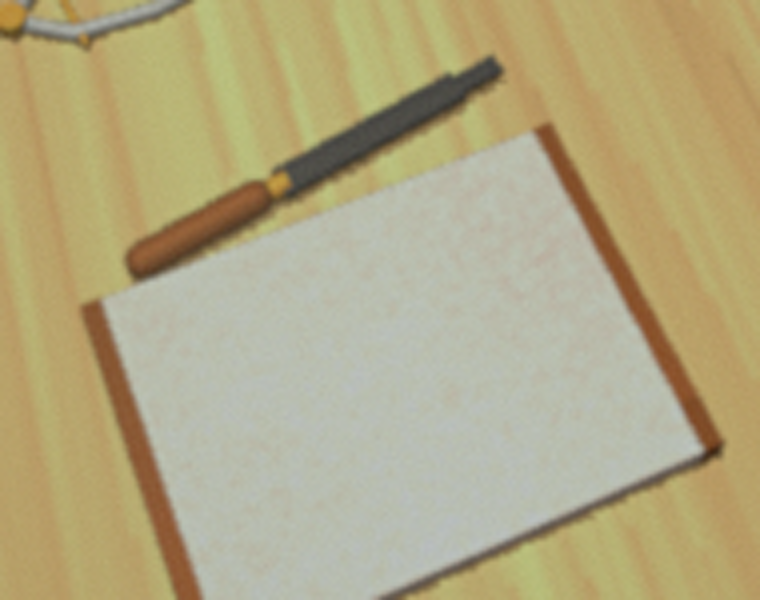

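View pics/side12.png

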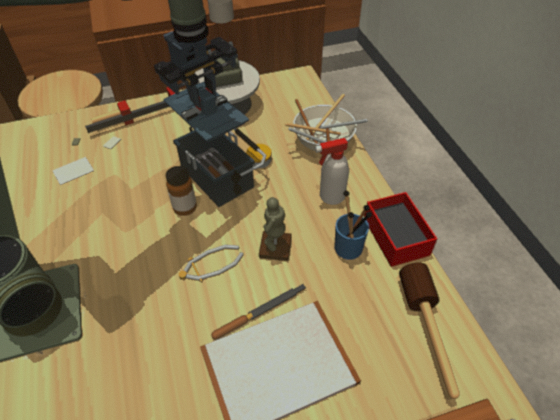

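```bash
cat > bd.py <<'E'
from go import *
from scipy.optimize import least_squares
S={'side':[((-140,100),(84,305)),((140,100),(545,126)),((140,-100),(718,443))],
'scene':[((-140,100),(322,52)),((-140,-100),(80,203)),((140,100),(560,252)),((140,-100),(304,446))]}
O={'side':(180,270),'scene':(100,230)}
P={n:r.get_image(n) for n in S}
def W(v,l,z=15):
    c,s=np.cos(v[2]),np.sin(v[2]); return np.array([v[0]+c*l[0]-s*l[1],v[1]+s*l[0]+c*l[1],z])
def f(v,ns): return np.concatenate([proj(P[n],W(v,l))-(np.array(u)/4+O[n]) for n in ns for l,u in S[n]])
for ns in (['side'],['scene'],['side','scene']):
    v=least_squares(f,[491,-290,.3],args=(ns,)).x; print(ns,v[:2],np.degrees(v[2]));print(f(v,ns).reshape(-1,2).T)
E
python3 bd.py
```

```text
['side'] [ 493.88 -293.16] 5.286566388869758
[[-2.    0.98  1.02]
 [ 0.   -0.92  0.35]]
['scene'] [ 495.46 -289.98] 5.137832390454706
[[-0.56 -0.78  0.4   0.74]
 [-0.8  -1.42  0.58  0.96]]
['side', 'scene'] [ 494.52 -291.48] 5.186306186589143
[[-1.82  1.1   0.96 -1.2  -1.46 -0.25  0.05]
 [-0.93 -1.55 -0.39 -0.73 -1.3   0.62  1.05]]
```

step_arm --pt "-1 -0.2 0.5 -0.05 0" --pt "-1 -0.35 0.95 -0.05 0" --pt "-1 -0.35 0.95 -0.05 0" --pt "-1 -0.35 0.95 -0.03 0" --pt "-1 -0.35 0.95 -0.03 0" --pt "-1 -0.35 0.95 -0.03 0" --pt "-1 -0.35 0.95 -0.03 0" --pt "-1 -0.35 0.95 -0.03 0" --pt "-1 -0.35 0.95 -0.03 0" --pt "-1 -0.35 0.95 -0.03 0"

```text
clock: 15.43
tool_pos: [484.5, 83.1, 270.5]
ee_rot: [[0.931, 0.365, -0.004], [0.365, -0.931, 0.004], [-0.002, -0.005, -1.0]]
contact_force: [0.6, 0.5, -2.5]
finger_gap: 0.4
```

step_arm --pt "-1 -0.33 0.93 -0.3 0" --pt "-1 -0.33 0.93 -0.2 0" --pt "-1 -0.33 0.93 -0.1 0" --pt "-1 -0.33 0.93 -0.05 0" --pt "-1 -0.33 0.93 -0.05 0" --pt "-1 -0.33 0.93 -0.05 0" --pt "-1 -0.33 0.93 -0.05 0" --pt "-1 -0.33 0.93 -0.05 0" --pt "-1 -0.33 0.93 -0.05 0" --pt "-1 -0.33 0.93 -0.05 0"

```text
clock: 16.27
tool_pos: [479.6, -130.6, 279.9]
ee_rot: [[0.932, 0.362, -0.026], [0.362, -0.932, 0.001], [-0.024, -0.011, -1.0]]
contact_force: [-0.7, 0.6, -2.6]
finger_gap: 0.401
```

```bash
python3 -c "
from go import *
now(); s=r.state(); print(s['tool_pos'],s['ee_rot'])
p=shot('side','side13.png')"
```

```text
local -163.79528137881493 -390.62702433451517 279.88651506812795 yaw 21.252907808399527 F [-0.68  0.59 -2.59] gap 36.45697480845514 t 16.2667 q [-16.33  10.18  92.82  -0.36  78.45 -37.5 ]
[ 479.59 -130.63  279.89] [[ 0.93  0.36 -0.03]
 [ 0.36 -0.93  0.  ]
 [-0.02 -0.01 -1.  ]]
```

View pics/side13.png

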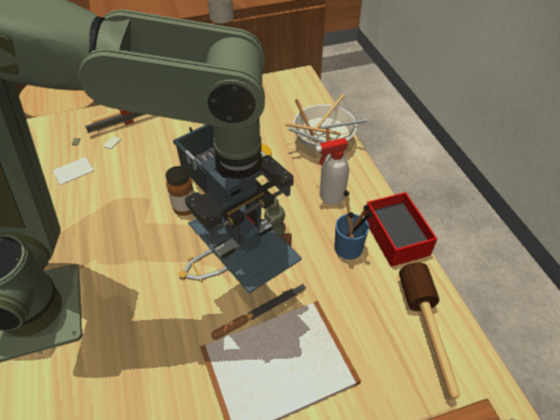

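step_arm --pt "-1 -0.27 0.95 -0.03 0" --pt "-1 -0.27 0.95 -0.03 0" --pt "-1 -0.27 0.95 -0.03 0" --pt "-1 -0.27 0.95 -0.03 0" --pt "-1 -0.27 0.95 -0.03 0" --pt "-1 -0.27 0.9 -0.03 0" --pt "-1 -0.2 0.6 -0.03 0" --pt "-1 -0.1 0.3 0 0.1" --pt "-1 0 0 0 0.15" --pt "-1 0 0 0 0.15"

```text
clock: 17.15
tool_pos: [481.6, -281.2, 274.1]
ee_rot: [[0.998, 0.037, -0.045], [0.037, -0.999, 0.004], [-0.045, -0.005, -0.999]]
contact_force: [0.1, -0.0, -3.6]
finger_gap: 0.405
```

step_arm --pt "-1 0 0 0 0.155" --pt "-1 0 0 0 0.155" --pt "-1 0 0 0 0.155" --pt "-1 0 0 0 0.155" --pt "-1 0 0 0 0.155" --pt "-1 0 0 0 0.155" --pt "-1 0 0 0 0.155" --pt "-1 0 0 0 0.155" --pt "-1 0 0 0 0.155" --pt "-1 0 0 0 0.155"

```text
clock: 17.98
tool_pos: [474.4, -280.2, 266.3]
ee_rot: [[0.35, -0.935, -0.06], [-0.936, -0.351, 0.013], [-0.034, 0.052, -0.998]]
contact_force: [1.0, -0.2, -2.9]
finger_gap: 0.404
```

```bash
cat > b.py <<'E'
from go import *
now(); s=r.state(); print(s['tool_pos'],s['ee_rot']); print(delta(np.array([494.5,-291.5,66])))
E
python3 b.py
```

```text
local -221.7266120005824 -528.6255195683573 266.3378388239085 yaw -69.49928525170567 F [ 1.   -0.2  -2.93] gap 36.759271513394175 t 17.9833 q [-31.1   16.59  86.23  -1.15  80.54  38.57]
[ 474.44 -280.21  266.34] [[ 0.35 -0.93 -0.06]
 [-0.94 -0.35  0.01]
 [-0.03  0.05 -1.  ]]
(array([ 24.34, -25.16, 198.59]), array([ 1.22, -1.26,  9.93]))
```

step_arm --pt "-1 0.3 -0.4 0.3 0.15" --pt "-1 0.3 -0.4 0.4 0.13" --pt "-1 0.2 -0.3 0.7 0.03" --pt "-1 0.1 0 0.8 0" --pt "-1 0 0 0.8 0" --pt "-1 0 0 0.8 0" --pt "-1 0 0 0.8 0" --pt "-1 0 0 0.5 0" --pt "-1 0 0 0 0"

```text
clock: 18.73
tool_pos: [489.2, -290.1, 154.5]
ee_rot: [[0.097, -0.993, -0.068], [-0.995, -0.098, 0.018], [-0.025, 0.066, -0.998]]
contact_force: [-1.7, 1.1, -3.9]
finger_gap: 0.406
```

```bash
python3 b.py
```

```text
local -211.41522473443092 -543.1612564781582 154.53046688654936 yaw -84.44509398829523 F [-1.69  1.1  -3.93] gap 36.94408382323328 t 18.7333 q [-31.19  22.69  93.7   -1.21  67.47  53.71]
[ 489.24 -290.14  154.53] [[ 0.1  -0.99 -0.07]
 [-1.   -0.1   0.02]
 [-0.02  0.07 -1.  ]]
(array([  4.05, -10.89,  87.93]), array([ 0.2 , -0.54,  4.4 ]))
```

step_arm --pt "-1 0.1 -0.25 0.5 0" --pt "-1 0.1 -0.2 0.6 0" --pt "-1 0 -0.05 0.6 0" --pt "-1 0 -0.05 0.5 0" --pt "-1 0 0 0.4 0" --pt "-1 0 0 0.2 0" --pt "-1 0 0 0 0"

```text
clock: 19.32
tool_pos: [500.0, -293.7, 94.2]
ee_rot: [[0.097, -0.993, -0.063], [-0.995, -0.098, 0.016], [-0.022, 0.061, -0.998]]
contact_force: [0.8, 0.6, -2.9]
finger_gap: 0.4
```

```bash
python3 b.py; python3 -c "
from go import *
p=shot('side','side14.png');q=shot('scene','scene14.png')
a=cv2.imread('pics/scene14.png')[210:350,100:280]; b=cv2.imread('pics/side14.png')[280:420,180:370]
cv2.imwrite('pics/c14.png',cv2.resize(np.hstack([a,b]),None,fx=2.1,fy=2.1,interpolation=cv2.INTER_CUBIC))"
```

```text
local -202.65003395990354 -550.2991398865654 94.22165981202004 yaw -84.42480523174522 F [ 0.75  0.55 -2.92] gap 36.371737137889454 t 19.3167 q [-30.96  26.7   96.73  -1.26  60.15  54.09]
[ 499.97 -293.7    94.22] [[ 0.1  -0.99 -0.06]
 [-1.   -0.1   0.02]
 [-0.02  0.06 -1.  ]]
(array([-2.1 ,  3.49, 28.54]), array([-0.11,  0.17,  1.43]))
```

View pics/c14.png

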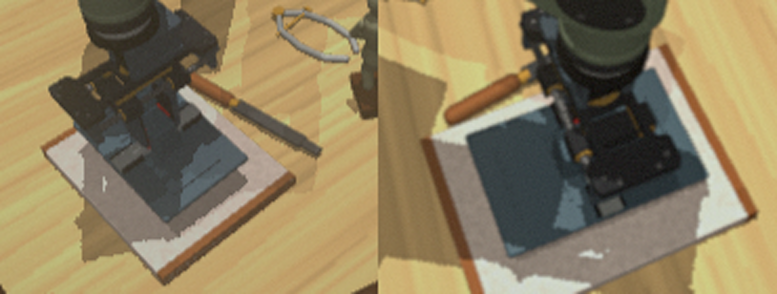

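step_arm --pt "-1 -0.1 0.1 0.35 0" --pt "-1 0 0.05 0.35 0" --pt "-1 0 0 0.25 0" --pt "-1 0 0 0.1 0"

```text
clock: 19.75
tool_pos: [496.9, -292.6, 75.1]
ee_rot: [[0.097, -0.994, -0.057], [-0.995, -0.098, 0.012], [-0.018, 0.056, -0.998]]
contact_force: [-0.8, -0.2, -3.7]
finger_gap: 0.398
```

```bash
python3 b.py
```

```text
local -205.15854946928826 -548.1806994201443 75.07757073970988 yaw -84.42302947183325 F [-0.8  -0.16 -3.74] gap 36.2490871214541 t 19.75 q [-31.02  27.44  98.71  -1.31  57.04  54.12]
[ 496.88 -292.61   75.08] [[ 0.1  -0.99 -0.06]
 [-1.   -0.1   0.01]
 [-0.02  0.06 -1.  ]]
(array([-1.17,  1.74,  9.21]), array([-0.06,  0.09,  0.46]))
```

step_arm --pt "-1 0 0.1 0.15 0" --pt "-1 0 0 0.15 0" --pt "-1 0 0 0.1 0" --newtons 22

```text
clock: 20.0
tool_pos: [494.0, -292.7, 67.0]
ee_rot: [[0.097, -0.994, -0.057], [-0.995, -0.098, 0.012], [-0.018, 0.056, -0.998]]
contact_force: [-1.9, 0.6, 0.4]
finger_gap: 0.408
```

step_arm --pt "-1 0 0 0.1 0" --pt "-1 0 0 0.1 0"

```text
clock: 20.17
tool_pos: [493.9, -292.1, 65.5]
ee_rot: [[0.096, -0.994, -0.057], [-0.995, -0.097, 0.013], [-0.018, 0.055, -0.998]]
contact_force: [-4.5, 4.2, 17.8]
finger_gap: 0.413
```

```bash
python3 b.py; python3 -c "
from go import *
p=shot('side','side15.png');q=shot('scene','scene15.png')
a=cv2.imread('pics/scene15.png')[210:350,100:280]; b=cv2.imread('pics/side15.png')[280:420,180:370]
cv2.imwrite('pics/c15.png',cv2.resize(np.hstack([a,b]),None,fx=2.1,fy=2.1,interpolation=cv2.INTER_CUBIC))"
```

```text
local -207.78968594788995 -546.6242613295337 65.47845734425543 yaw -84.46151900566602 F [-4.46  4.22 17.82] gap 37.580614491644205 t 20.1667 q [-31.15  27.83  99.7   -1.28  55.63  54.03]
[ 493.86 -292.09   65.48] [[ 0.1  -0.99 -0.06]
 [-1.   -0.1   0.01]
 [-0.02  0.06 -1.  ]]
(array([-0.53, -0.66, -0.55]), array([-0.03, -0.03, -0.03]))
```

View pics/c15.png

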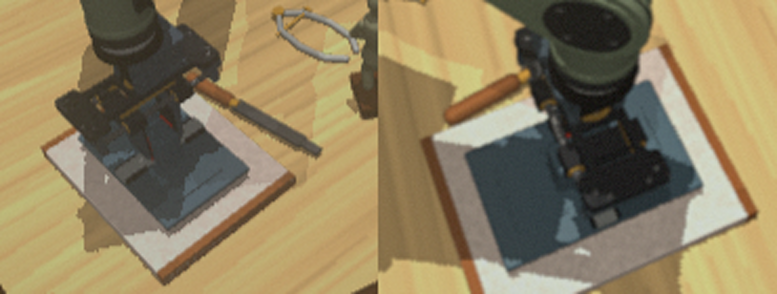

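```bash
cat > lid.py <<'E'
from go import *
from scipy.optimize import least_squares
# board-like frame: u along board long(102), w across (62)
def run(S,z=33,g=[494,-292,.09]):
    P={n:r.get_image(n) for n in S}
    def W(v,l):
        c,s=np.cos(v[2]),np.sin(v[2]); return np.array([v[0]+c*l[0]-s*l[1],v[1]+s*l[0]+c*l[1],z])
    def f(v,ns): return np.concatenate([proj(P[n],W(v,l))-np.array(u) for n in ns for l,u in S[n]])
    for ns in [[n] for n in S]+[list(S)]:
        v=least_squares(f,g,args=(ns,)).x; print(ns,v[:2],np.degrees(v[2]));print(f(v,ns).reshape(-1,2).T)
E
python3 - <<'E'
from lid import *
k=2.1
run({'side':[((-102,62),(466/k,155/k+280)),((-102,-62),(512/k,270/k+280)),((102,-62),(702/k,187/k+280)),((102,62),(655/k,80/k+280))],
'scene':[((102,62),(247/k+100,165/k+210)),((102,-62),(168/k+100,226/k+210))]})
E
```

```text
['side'] [ 495.52 -296.02] 5.305110672532269
[[-0.14 -1.55  2.84 -1.16]
 [-1.09  1.2  -0.15 -0.51]]
['scene'] [ 491.59 -293.16] 7.386420966438609
[[ 0.44 -0.41]
 [-0.55  0.44]]
['side', 'scene'] [ 494.93 -294.68] 5.962730626012605
[[-0.71 -1.47  2.36 -2.16  0.29 -1.52]
 [-0.97  1.04 -1.33 -1.3   1.4   1.96]]
```

step_arm --pt "-1 0 0 -0.02 0" --pt "1 0 0 0 0" --pt "1 0 0 0 0" --pt "1 0 0 0 0" --pt "1 0 0 0 0" --pt "1 0 0 0 0" --pt "1 0 0 0 0" --pt "1 0 0 0 0" --pt "1 0 0 0 0"

```text
clock: 21.12
tool_pos: [495.7, -293.3, 67.1]
ee_rot: [[0.097, -0.994, -0.052], [-0.995, -0.097, 0.01], [-0.015, 0.051, -0.999]]
contact_force: [0.3, 0.3, -0.2]
finger_gap: 0.959
```

```bash
python3 b.py;  python3 -c "
from go import *
shot('wrist','wrist16.png')"
```

```text
local -206.51211548595958 -548.4609620732393 67.07649801815184 yaw -84.44086106153962 F [ 0.32  0.33 -0.21] gap 87.27184866224188 t 21.1167 q [-31.15  27.75  99.54  -1.3   55.54  54.03]
[ 495.71 -293.35   67.08] [[ 0.1  -0.99 -0.05]
 [-1.   -0.1   0.01]
 [-0.01  0.05 -1.  ]]
(array([-1.94,  0.97,  1.16]), array([-0.1 ,  0.05,  0.06]))
```

View pics/wrist16.png

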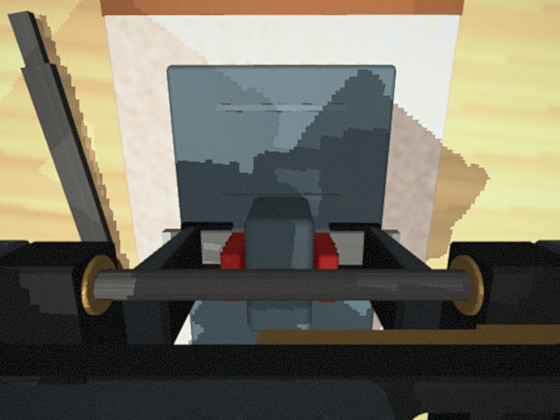

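step_arm --pt "1 0 0.02 -0.4 0" --pt "1 0 0.03 -0.6 0" --pt "1 0 0.05 -0.9 0" --pt "1 0 0.05 -1 0" --pt "1 0 0.05 -1 0" --pt "1 0 0.05 -1 0" --pt "1 0 0.05 -1 0" --pt "1 0 0.05 -1 0" --pt "1 0 0.05 -1 0" --pt "1 0 0 -0.5 0"

```text
clock: 22.0
tool_pos: [494.9, -295.0, 246.0]
ee_rot: [[0.097, -0.994, -0.055], [-0.995, -0.098, 0.011], [-0.017, 0.053, -0.998]]
contact_force: [0.4, -0.6, -0.4]
finger_gap: 1.004
```

step_arm --pt "1 0 0.8 -0.5 0" --pt "1 0 0.8 -0.5 0" --pt "1 0 0.8 -0.5 0" --pt "1 0 0.8 -0.5 0" --pt "1 0 0.3 0 0" --pt "1 0 0 0 0" --pt "1 0 0 0 0"

```text
clock: 22.58
tool_pos: [423.9, -302.7, 298.9]
ee_rot: [[0.097, -0.994, -0.045], [-0.995, -0.097, 0.005], [-0.009, 0.045, -0.999]]
contact_force: [1.1, 0.5, 0.3]
finger_gap: 0.999
```

```bash
python3 b.py;  python3 -c "
from go import *
[shot(n,n+'17.png') for n in ('wrist','side','scene')]"
```

```text
local -276.99290153891184 -531.7199271067082 298.9442933853769 yaw -84.4446669538747 F [1.1  0.48 0.35] gap 90.9341743124248 t 22.5833 q [-36.    12.38  87.31  -1.3   82.58  48.63]
[ 423.88 -302.73  298.94] [[ 0.1  -0.99 -0.05]
 [-1.   -0.1   0.01]
 [-0.01  0.04 -1.  ]]
(array([ -2.13, -81.69, 229.56]), array([-0.11, -4.08, 11.48]))
```

View pics/wrist17.png

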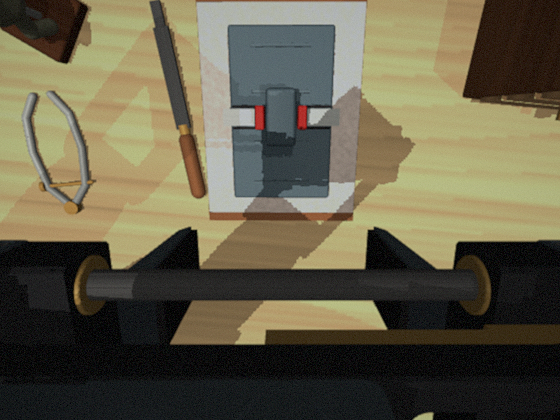

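View pics/side17.png

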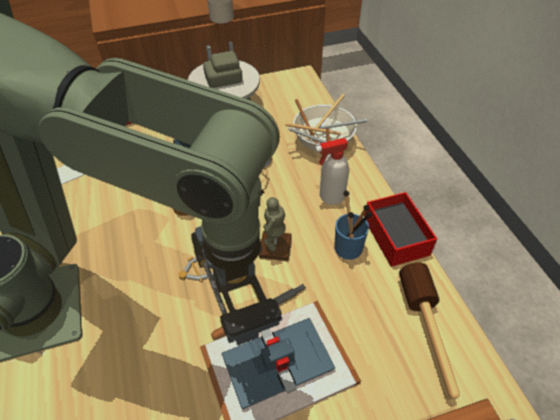

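View pics/scene17.png

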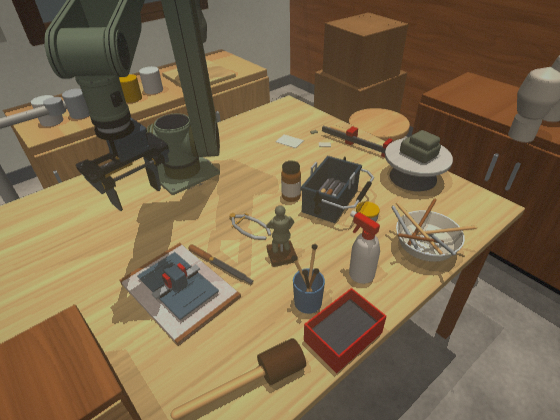

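```bash
python3 - <<'E'
from lid import *
p=r.get_image('wrist')
A=[at_z(p,u,33) for u in [(229,25),(335,25),(329,197),(235,197)]]
B=[at_z(p,u,15) for u in [(195,1),(367,1),(352,213),(210,213)]]
for X in (A,B):
    X=np.array(X); print(X.mean(0), np.degrees(np.arctan2(*(X[0]+X[1]-X[2]-X[3])[[1,0]])), np.linalg.norm(X[1]-X[0]),np.linalg.norm(X[2]-X[1]))
E
python3 v.py 18; python3 -c "
import cv2
a=cv2.imread('pics/scene17.png')[130:240,260:400]
cv2.imwrite('pics/c19.png',cv2.resize(a,None,fx=5,fy=5,interpolation=cv2.INTER_CUBIC))"
```

```text
[ 492.29 -292.78   33.  ] 5.655302164610226 120.11028182292237 200.49493850613104
[ 492.88 -291.08   15.  ] 5.608510543776947 199.51981494492347 256.4206560940618
local -276.3615294083885 -531.7328509013967 297.8379175188856 yaw -84.3798739889294 F [ 0.46 -0.25 -0.16] gap 91.17155357584541 t 22.7833 q [-35.94  12.51  87.3   -1.3   82.59  48.63]
```

View pics/c19.png

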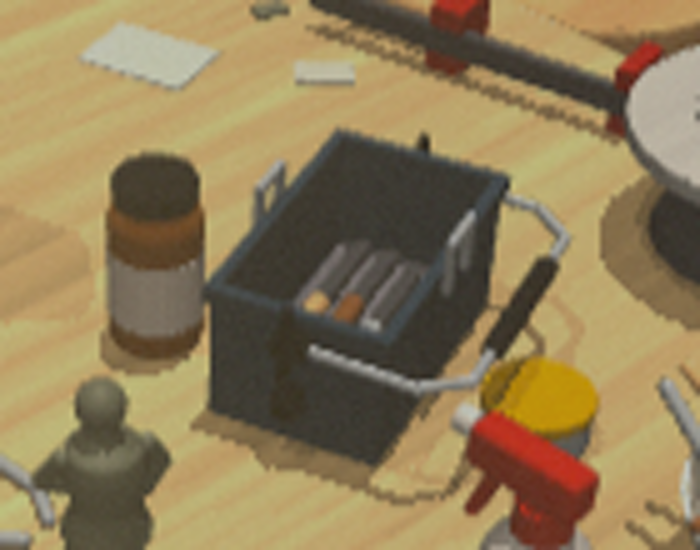

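```bash
python3 -c "
from h import *
print(r.finish_job())"
```

```text
the job is handed in; nothing more can be done
None
```

The job is done and handed in at about 22.8 s: the tool box is open and its lid lies right way up on the modelling board.

- **Handle:** I pushed it down on the +x side, over the tin, because the jar blocks the other side. It measured about 1.60–1.67 rad, in line with its stop at 1.61, and the bail lies flat in the later pictures.
- **Lid:** I squeezed both red buttons with 30 N. The opening of about 37 mm, with the lid lifting cleanly, showed the bolts were withdrawn. I carried the lid over the figure and opened the gripper only once the board was pushing back on it with about 18 N.
- **Placing:** The lid's middle is about 1–4 mm from the board's middle. Its long side is turned about 5.0–6.0° against 5.2–5.6° for the board, depending on the view. The last picture shows equal margins on both long sides.
- **Rest of the bench:** In the last pictures everything else appears where it stood, and the gripper is empty and clear of everything.

**What disagreed or could not be checked:**
- The tool tilted by up to about 4° during the carry, so one end of the lid touched first and levelled out against the board.
- The scene camera alone gave a lid angle of 7.4°, but from only two corners.
- In the last wrist picture the board's far edge was cut off. I therefore took the board's middle from the side and scene cameras.
- In the last look the network did not find the handle bar in both views. The final handle check is by eye.

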